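# Clamp through the guard window and start the inspection

### The job

Clamp the connector for inspection: reach down through the yellow-edged window in the top of the guard and press the lever's red knob all the way down, without touching the guard. Then come out and press the green start button fully in and let go of it. This is all pressing: pick nothing up, do not press the red emergency stop, and leave the loose things where they are.

Things in the scene. Friction and masses are not known exactly. Their poses are not given: they have to be found in the camera images.
- guard: Box-shaped machine guard fixed to the table over the fixture, 300 (its x) x 270 (its y) x 120 mm high: 20 mm aluminium profiles, smoked transparent side and top panels, and one open window in the top. Origin: centre of its footprint on the table; z up. Nothing of it may be touched.
- window (a point): Centre of the window opening, level with the guard's top face (120 mm above the table), 20 mm towards -x from the guard's centre; axes as the guard's. The free opening is 130 mm along its x and 140 mm along its y, edged by yellow strips 8 mm wide and 10 mm deep. Below it is free space round the lever.
- lever_knob (a point): Centre of the flat top face of the lever's round red knob (36 mm across, 11 mm thick), seen through the window. About 108 mm above the table with the lever fully up (12 mm below the guard's top), 72 mm fully down; going down it also shifts 14 mm away from the pivot. Its x axis points towards the pivot and is level at lever value 0, tilting with the lever.
- lever (a joint): Hold-down lever of the fixture: a steel arm 16 mm wide on a pivot at its far end, 110 mm from the knob along the arm and 50 mm above the table. 0 = fully up (tilted 0.35 rad), 0.35 rad = fully down against its stop (arm level). It has no spring: friction holds it where it is left, and about 2 to 4 N on the knob moves it.
- fixture: Steel base plate 210 x 120 x 12 mm under the guard, fixed, with blue nest rails and the lever's pivot. Origin: on the table; x points from the knob towards the lever's pivot, which lies at x = 85 mm.
- connector: Loose black connector block 42 x 52 x 24 mm with brass contacts, lying in the nest under the lever. Origin: centre of its underside. Must stay there.
- start_top (a point): Centre of the top face of the green start button (28 mm across), in a round grey housing on a black and white control box; about 82 mm above the table when not pressed. z up; it is pressed straight down.
- start (a joint): Green start button: 0 = out, 0.006 m = fully in. Spring-loaded, comes back by itself; starts to move at 1.5 N, fully in takes 5 N.
- start_box: Control box that carries the green button at its centre, fixed, 114 x 74 x 60 mm high. Origin: centre of its underside.
- estop_top (a point): Centre of the top face of the red emergency stop button (40 mm across) in its yellow housing on the other control box; about 82 mm above the table.
- estop (a joint): Red emergency stop: 0 = out, 0.006 m = fully in, springs back. Must not be pressed.
- stop_box: Control box that carries the emergency stop, fixed, 114 x 74 x 60 mm high. Origin: centre of its underside. The two boxes stand to the left and right of the guard, either way round.
- spare: Spare connector block on the table, 42 x 52 x 24 mm, loose. Origin: centre of its underside.
- lens: Black and silver lens standing on the table, 48 mm across, 60 mm high, loose. Origin: centre of its underside.
- pin_cup: Small empty blue cup, 64 mm across, 60 mm high, loose. Origin: centre of its underside.
- screwdriver: Red-handled screwdriver about 200 mm long lying on the table along its x, loose. Origin: near its middle.
- gauge: Brass plug gauge standing on a 44 mm foot, 50 mm high, loose. Origin: centre of its underside.

How it is judged:
By the outcome, as a careful person would: the job done as asked, in the order asked, and still so for the second after the job is handed in, with the robot touching nothing.
It also fails if it takes over 40 s, if anything falls off the work surface, if the arm or the gripper's body presses on something with over 40 N, if the wrist force passes 120 N, or if a joint passes its speed limit or range.

### The arm

A 6-joint arm with a two-finger parallel gripper is mounted at the origin on the work surface. World frame = base frame: x ahead of the robot, y to its left, z up, the work surface at z = 0. Lengths are in m, angles in rad, forces in N, time in s.
With the tool pointing down it reaches from about 0.375 to 0.9 m from the base axis. Payload 3.1 kg.
Tool frame: the origin (TCP) lies midway between the tips of the shut fingers; the grasp point (between the pads) lies 19 mm behind it (manip.grasp_offset is the distance from the TCP to the grasp point, in m); z points along the fingers, y is the line along which they close (so a half turn about z gives the same grasp; the last joint's range is limited). The gripper opens to 85 mm and grips with 20 to 120 N. Pads are 22 mm wide; open, the fingers measure 114 mm over their backs; the gripper's body (76 mm by 85 mm) begins 54 mm behind the grasp point. The pads swing forward as they close: fully open they stand 13 mm farther back than shut.
Start: joints at [1.145, 0.527, 1.433, -0, 1.181, -0.178], TCP at [0.153, 0.606, 0.231] pointing down, gripper open.
Joint ranges: [-3.08, 3.08], [-0.75, 2.2], [0.22, 2.44], [-1.43, 4.57], [0, 2.65], [-2.85, 2.85]. Speed limits (rad/s): [2.79, 2.79, 3.14, 3.14, 3.14, 3.14].

### API

Orientations are given as a unit quaternion [x, y, z, w].
In Python, from station import sensors, cams, order, manip gives the robot as it stands.
- The arm moves only by the tool move_arm, never from a script. Its argument "targets" is a list of rows, each an object of numbers: "dx", "dy", "dz": the shift along the world's x, y, z normalised to -1 to 1, where 1 is 25 mm; "rx", "ry", "rz": the turn, a rotation vector about the world's x, y, z normalised to -1 to 1, where 1 is 30 degrees. A call has exactly 10 rows; each row shifts and turns the commanded pose from where the row before left it; what a row does not reach is not made up. A row lasts 1/8 s, in which the tool goes at most 62.5 mm and 10.7 degrees, less where a joint would pass 70% of its speed; a pose out of reach is approached as far as the arm can. A call with a number of a shift or a turn outside -1 to 1 is refused whole. A call with a gripper value outside its range is refused whole. "claw" is the opening in per cent of the stroke, from 0 (shut) to 100 (fully open), set as the call begins (left out, the last holds). The fingers move at their own pace and stop on an object; "newtons" is the grip in N (left out, the last holds). Time passes only in rows, so rows that do not move let the fingers close, or fill a call up. It gives the time, the measured TCP pose, the force, the opening and the grip force at its end, in the units of the state.
- sensors.sense(): the state, without advancing time (a new reading comes with each control period).
- cams.snapshot(name): name is "scene" or "top"; returns the picture (400x640x3 uint8, red, green, blue); there is no depth.
- cams.camera_model(name): a dict with "fx", "fy", "cx", "cy" (pixels), "extrinsics" (4x4, takes a point from world to camera coordinates). Camera axes: x right, y down, z forward; pixel columns grow to the right and rows downward; lengths in m; the calibration is good to about 2 mm. A picture is of the moment at which its call begins. camera_model takes no time and is no camera call.
- order.sign_off(): hands the job in; it is judged then, once.
The state is a dict: "t": time; "q": joint angles; "qd": joint speeds; "tau": joint torques, N m; "tcp_pos": TCP position; "tool_rot": TCP orientation; "force": force on the tool from outside, world axes, zero at the start; "ft_torque": the same for the moment, N m; "finger_gap": opening from 0.0 (shut) to 1.0 (fully open); "gripper_force": force on a finger pad.
Only numpy, scipy, OpenCV 4.12 (cv2) and the standard library are available. Lean on these libraries where they do the work, as an engineer would, in place of code of your own. Each camera call takes 0.05 s, during which the arm holds its last target. There are 200 camera calls.

## Working session

There is one attempt and no reset: what is moved stays moved. The work goes in short steps, Python scripts to look and compute and a tool call to move; the robot and the scene stay as the last step left them, time stands still between calls to the robot, and variables do not carry over. Pictures are saved under pics/ and viewed, at most 10 in all, crops included, and the job is handed in when it is done.

Besides the shell and the picture viewer there is one more tool, called after "Request:" in YAML: its name, and indented under it one key for each argument. move_arm: Moves the arm, as the interface text tells. Scaled input: -1 to 1 covers 25 mm each way for a shift and 30 degrees each way for a turn. Its arguments: {"type":"object","properties":{"targets":{"type":"array"},"claw":{"type":"number"},"newtons":{"type":"number"}},"required":["targets"]}

```bash
mkdir -p pics; python3 - <<'E'
from station import sensors,cams,manip
import cv2,numpy as np
for n in("scene","top"):
    im=cams.snapshot(n); cv2.imwrite(f"pics/{n}0.png",im[:,:,::-1]); np.save(f"pics/{n}0.npy",im)
    m=cams.camera_model(n); print(n,m["fx"],m["cx"],m["cy"],np.round(m["extrinsics"],3).tolist())
s=sensors.sense(); print(s["t"],s["tcp_pos"],s["tool_rot"],s["force"],s["finger_gap"])
E
```

```text
scene 363.30419248126725 316.13973638150236 196.61676399319492 [[0.114, 0.993, 0.021, -0.075], [0.669, -0.061, -0.741, -0.279], [-0.734, 0.099, -0.671, 1.466], [0.0, 0.0, 0.0, 1.0]]
top 435.49455875060085 316.3375579781001 205.84569696995814 [[-0.004, -1.0, 0.007, 0.001], [-0.995, 0.004, -0.104, 0.554], [0.104, -0.007, -0.995, 1.185], [0.0, 0.0, 0.0, 1.0]]
0.1 [0.15237508 0.60546086 0.23040969] [ 1.23079646e-01  9.92396297e-01 -9.48738380e-04 -2.99735565e-04] [-0.30873542 -0.57713584 -0.2373486 ] 0.9989401162563546
```

View pics/scene0.png

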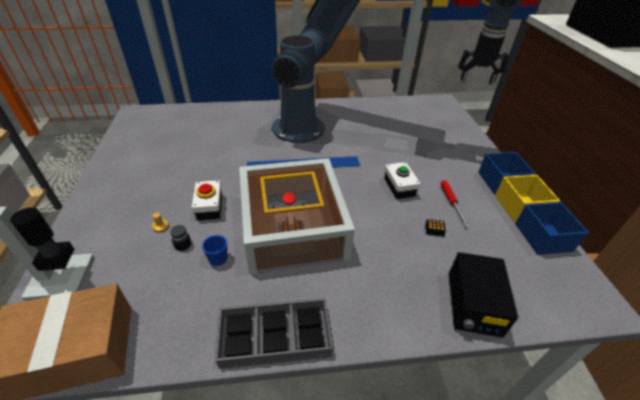

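View pics/top0.png

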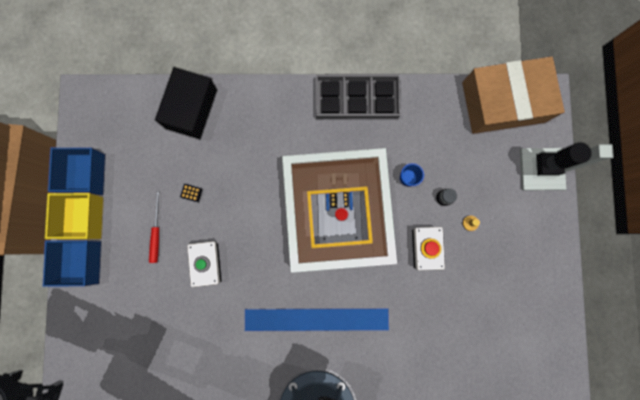

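The top view shows the red knob at about (342,214), inside a yellow window spanning (308–372, 188–247). The green button is at (201,264) on the left and the e-stop at (431,248) on the right. The scene view has the knob at (289,198) and green at (403,171).

```bash
cat > h.py <<'E'
import cv2,numpy as np
from station import cams
def ray(n,p):
    m=cams.camera_model(n);E=np.array(m["extrinsics"]);R=E[:3,:3]
    d=R.T@[(p[0]-m["cx"])/m["fx"],(p[1]-m["cy"])/m["fy"],1]
    return -R.T@E[:3,3],d
def plane(n,p,z):
    o,d=ray(n,p);return o+d*(z-o[2])/d[2]
def tri(a,b):
    A=[];B=[]
    for o,d in(a,b):
        d=d/np.linalg.norm(d);P=np.eye(3)-np.outer(d,d);A.append(P);B.append(P@o)
    x=np.linalg.solve(sum(A),sum(B));return x,np.linalg.norm(A[0]@x-B[0])*2
def mask(im,col):
    h=cv2.cvtColor(im,cv2.COLOR_RGB2HSV);H,S,V=[h[...,i].astype(int) for i in range(3)]
    c={"red":((H<6)|(H>174))&(S>170)&(V>110),"green":(H>45)&(H<85)&(S>100)&(V>40),"yellow":(H>16)&(H<32)&(S>130)&(V>110)}[col]
    return c.astype(np.uint8)
def blob(im,col,box):
    x0,y0,x1,y1=box;m=np.zeros(im.shape[:2],np.uint8);m[y0:y1,x0:x1]=mask(im,col)[y0:y1,x0:x1]
    n,l,s,c=cv2.connectedComponentsWithStats(m);i=1+np.argmax(s[1:,4]);return c[i],s[i],(l==i).astype(np.uint8)
E
python3 - <<'E'
from h import *
S=np.load("pics/scene0.npy");T=np.load("pics/top0.npy")
for k,col,bs,bt,z in(("knob","red",(270,180,310,215),(325,200,360,230),.108),("green","green",(385,155,420,185),(185,250,220,280),.082),("estop","red",(190,175,220,200),(415,235,445,262),.082)):
    cs,ss,_=blob(S,col,bs);ct,st,_=blob(T,col,bt)
    print(k,cs.round(1),ss,ct.round(1),st,tri(ray("scene",cs),ray("top",ct)),plane("top",ct,z).round(4),plane("scene",cs,z).round(4))
for n,im,b in(("top",T,(300,180,380,255)),("scene",S,(250,165,335,220))):
    c,s,m=blob(im,"yellow",b)
    r=cv2.minAreaRect(cv2.findNonZero(m)); P=np.array([plane(n,p,.12) for p in cv2.boxPoints(r)]);print(n,s,r)
    if n=="top": print(P.round(4),P.mean(0),np.linalg.norm(P-np.roll(P,1,0),axis=1))
    q=cv2.approxPolyDP(cv2.convexHull(cv2.findNonZero(m)),5,True)[:,0];Q=np.array([plane(n,p,.12) for p in q]);print(Q.round(3).tolist(),Q.mean(0).round(4))
E
```

```text
knob [288.5 197.8] [283 193  12  11 114] [341.  213.9] [336 209  11  11  98] (array([ 0.52496082, -0.06468527,  0.09828309]), np.float64(0.0007561835420901464)) [ 0.5241 -0.0644  0.108 ] [ 0.5357 -0.0646  0.108 ]
green [403.1 169.1] [400 167   7   5  32] [200.5 263.9] [196 259  10  10  80] (array([0.39617678, 0.30631432, 0.07409229]), np.float64(0.0005639783110570143)) [0.3963 0.304  0.082 ] [0.406  0.3022 0.082 ]
estop [204.8 188.3] [199 185  12   8  76] [431.4 248. ] [425 242  14  13 137] (array([ 0.4352297 , -0.30561731,  0.07441335]), np.float64(0.0007127997501143123)) [ 0.4352 -0.3039  0.082 ] [ 0.4443 -0.3029  0.082 ]
top [307 186  66  63 920] ((339.2667236328125, 216.90066528320312), (58.3697624206543, 62.43570327758789), 85.51539611816406)
[[ 0.5849  0.0266  0.12  ]
 [ 0.5971 -0.1347  0.12  ]
 [ 0.4468 -0.1438  0.12  ]
 [ 0.4351  0.0153  0.12  ]] [ 0.51601033 -0.05913639  0.12      ] [0.15023418 0.16175164 0.15056605 0.15952933]
[[0.448, -0.142, 0.12], [0.436, 0.011, 0.12], [0.583, 0.024, 0.12], [0.595, -0.132, 0.12]] [ 0.5157 -0.0597  0.12  ]
scene [260 171  65  43 736] ((291.6889953613281, 191.2012176513672), (37.65715408325195, 61.62079620361328), 83.6598129272461)
[[0.582, 0.027, 0.12], [0.601, -0.126, 0.12], [0.453, -0.141, 0.12], [0.439, 0.013, 0.12]] [ 0.5189 -0.0567  0.12  ]
```

Request:
move_arm:
  targets:
    - {"dx":0.49,"dy":-0.89,"rz":0.06}
    - {"dx":0.49,"dy":-0.89,"rz":0.06}
    - {"dx":0.49,"dy":-0.89,"rz":0.06}
    - {"dx":0.49,"dy":-0.89,"rz":0.06}
    - {"dx":0.49,"dy":-0.89,"rz":0.06}
    - {"dx":0.49,"dy":-0.89,"rz":0.06}
    - {"dx":0.49,"dy":-0.89,"rz":0.06}
    - {"dx":0.49,"dy":-0.89,"rz":0.06}
    - {"dx":0.49,"dy":-0.89,"rz":0.06}
    - {"dx":0.49,"dy":-0.89,"rz":0.06}
  claw: 0

```text
schema error: expected keys dx, dy, dz, rx, ry, rz
```

Request:
move_arm:
  targets:
    - {"dx":0.49,"dy":-0.89}
    - {"dx":0.49,"dy":-0.89}
    - {"dx":0.49,"dy":-0.89}
    - {"dx":0.49,"dy":-0.89}
    - {"dx":0.49,"dy":-0.89}
    - {"dx":0.49,"dy":-0.89}
    - {"dx":0.49,"dy":-0.89}
    - {"dx":0.49,"dy":-0.89}
    - {"dx":0.49,"dy":-0.89}
    - {"dx":0.49,"dy":-0.89}

```text
schema error: expected keys dx, dy, dz, rx, ry, rz
```

Request:
move_arm:
  targets:
    - {"dx":0.49,"dy":-0.89}
    - {"dx":0.49,"dy":-0.89}
    - {"dx":0.49,"dy":-0.89}
    - {"dx":0.49,"dy":-0.89}
    - {"dx":0.49,"dy":-0.89}
    - {"dx":0.49,"dy":-0.89}
    - {"dx":0.49,"dy":-0.89}
    - {"dx":0.49,"dy":-0.89}
    - {"dx":0.49,"dy":-0.89}
    - {"dx":0,"dy":0}

```text
schema error: expected keys dx, dy, dz, rx, ry, rz
```

Request:
move_arm:
  targets:
    - {"dx":0.49,"dy":-0.89,"dz":0,"rx":0,"ry":0,"rz":0.06}
    - {"dx":0.49,"dy":-0.89,"dz":0,"rx":0,"ry":0,"rz":0.06}
    - {"dx":0.49,"dy":-0.89,"dz":0,"rx":0,"ry":0,"rz":0.06}
    - {"dx":0.49,"dy":-0.89,"dz":0,"rx":0,"ry":0,"rz":0.06}
    - {"dx":0.49,"dy":-0.89,"dz":0,"rx":0,"ry":0,"rz":0.06}
    - {"dx":0.49,"dy":-0.89,"dz":0,"rx":0,"ry":0,"rz":0.06}
    - {"dx":0.49,"dy":-0.89,"dz":0,"rx":0,"ry":0,"rz":0.06}
    - {"dx":0.49,"dy":-0.89,"dz":0,"rx":0,"ry":0,"rz":0.06}
    - {"dx":0.49,"dy":-0.89,"dz":0,"rx":0,"ry":0,"rz":0.06}
    - {"dx":0.49,"dy":-0.89,"dz":0,"rx":0,"ry":0,"rz":0.06}
  claw: 0

```text
t: 1.35
tcp_pos: [0.2753, 0.3826, 0.2311]
tool_rot: [-0.034, 0.999, -0.0, -0.0]
force: [0.9, 0.0, -0.6]
finger_gap: 0.003
gripper_force: 0.0
```

Request:
move_arm:
  targets:
    - {"dx":0.49,"dy":-0.89,"dz":0,"rx":0,"ry":0,"rz":0}
    - {"dx":0.49,"dy":-0.89,"dz":0,"rx":0,"ry":0,"rz":0}
    - {"dx":0.49,"dy":-0.89,"dz":0,"rx":0,"ry":0,"rz":0}
    - {"dx":0.49,"dy":-0.89,"dz":0,"rx":0,"ry":0,"rz":0}
    - {"dx":0.49,"dy":-0.89,"dz":0,"rx":0,"ry":0,"rz":0}
    - {"dx":0.49,"dy":-0.89,"dz":0,"rx":0,"ry":0,"rz":0}
    - {"dx":0.49,"dy":-0.89,"dz":0,"rx":0,"ry":0,"rz":0}
    - {"dx":0.49,"dy":-0.89,"dz":0,"rx":0,"ry":0,"rz":0}
    - {"dx":0.49,"dy":-0.89,"dz":0,"rx":0,"ry":0,"rz":0}
    - {"dx":0.49,"dy":-0.89,"dz":0,"rx":0,"ry":0,"rz":0}

```text
t: 2.6
tcp_pos: [0.3977, 0.1603, 0.2311]
tool_rot: [-0.034, 0.999, -0.0, -0.0]
force: [0.6, -0.6, -0.2]
finger_gap: 0.003
gripper_force: 0.0
```

Request:
move_arm:
  targets:
    - {"dx":0.49,"dy":-0.89,"dz":0,"rx":0,"ry":0,"rz":0}
    - {"dx":0.49,"dy":-0.89,"dz":0,"rx":0,"ry":0,"rz":0}
    - {"dx":0.49,"dy":-0.89,"dz":0,"rx":0,"ry":0,"rz":0}
    - {"dx":0.49,"dy":-0.89,"dz":0,"rx":0,"ry":0,"rz":0}
    - {"dx":0.49,"dy":-0.89,"dz":0,"rx":0,"ry":0,"rz":0}
    - {"dx":0.49,"dy":-0.89,"dz":0,"rx":0,"ry":0,"rz":0}
    - {"dx":0.49,"dy":-0.89,"dz":0,"rx":0,"ry":0,"rz":0}
    - {"dx":0.49,"dy":-0.89,"dz":0,"rx":0,"ry":0,"rz":0}
    - {"dx":0.49,"dy":-0.89,"dz":0,"rx":0,"ry":0,"rz":0}
    - {"dx":0.49,"dy":-0.89,"dz":0,"rx":0,"ry":0,"rz":0}

```text
t: 3.85
tcp_pos: [0.5206, -0.0625, 0.2312]
tool_rot: [-0.034, 0.999, 0.0, -0.0]
force: [-0.4, 0.5, 1.1]
finger_gap: 0.004
gripper_force: 0.0
```

Request:
move_arm:
  targets:
    - {"dx":0,"dy":-0.05,"dz":-0.8,"rx":0,"ry":0,"rz":0}
    - {"dx":0,"dy":0,"dz":-0.8,"rx":0,"ry":0,"rz":0}
    - {"dx":0,"dy":0,"dz":-0.8,"rx":0,"ry":0,"rz":0}
    - {"dx":0,"dy":0,"dz":-0.8,"rx":0,"ry":0,"rz":0}
    - {"dx":0,"dy":0,"dz":-0.5,"rx":0,"ry":0,"rz":0}
    - {"dx":0,"dy":0,"dz":-0.3,"rx":0,"ry":0,"rz":0}
    - {"dx":0,"dy":0,"dz":0,"rx":0,"ry":0,"rz":0}
    - {"dx":0,"dy":0,"dz":0,"rx":0,"ry":0,"rz":0}
    - {"dx":0,"dy":0,"dz":0,"rx":0,"ry":0,"rz":0}
    - {"dx":0,"dy":0,"dz":0,"rx":0,"ry":0,"rz":0}

```text
t: 5.1
tcp_pos: [0.5204, -0.0627, 0.1318]
tool_rot: [-0.034, 0.999, -0.0, 0.0]
force: [-0.3, -0.5, -0.4]
finger_gap: -0.002
gripper_force: 0.0
```

```bash
python3 - <<'E'
from h import *
from station import sensors
S=cams.snapshot("scene");T=cams.snapshot("top")
a=cv2.resize(S[130:270,220:360],(560,560),interpolation=cv2.INTER_CUBIC)
cv2.imwrite("pics/c1.png",a[:,:,::-1])
print(sensors.sense()["force"])
E
```

```text
[-0.64916002  0.22208637 -0.15597703]
```

View pics/c1.png

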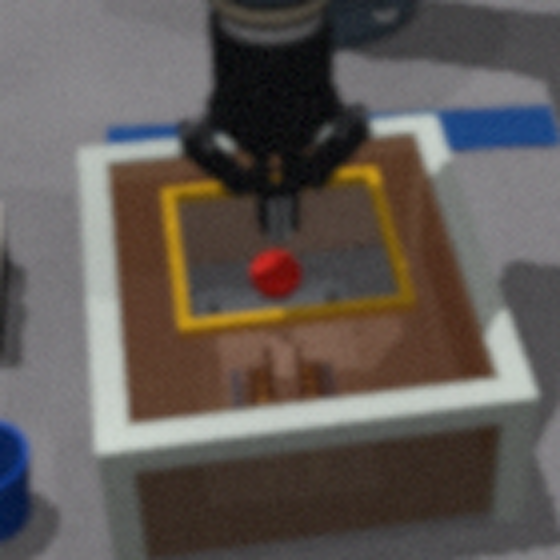

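The crop shows the shut fingertips at (280,232), over the window and just behind the knob at (275,272). The window rim is clear all round. I'll check the offset by projection.

```bash
python3 - <<'E'
from h import *
m=cams.camera_model("scene");E=np.array(m["extrinsics"])
for p in((.5204,-.0627,.1318),(.5314,-.0627,.1318),(.524,-.064,.108),(.524,-.064,.101),(.396,.304,.082),(.435,-.304,.082)):
    c=E@np.r_[p,1];u=np.r_[m["fx"]*c[0]/c[2]+m["cx"],m["fy"]*c[1]/c[2]+m["cy"]]
    print(p,u.round(1),((u-[220,130])*4).round())
E
```

```text
(0.5204, -0.0627, 0.1318) [288.6 187.5] [275. 230.]
(0.5314, -0.0627, 0.1318) [288.9 190.2] [275. 241.]
(0.524, -0.064, 0.108) [288.5 194.9] [274. 260.]
(0.524, -0.064, 0.101) [288.6 196.8] [274. 267.]
(0.396, 0.304, 0.082) [402.7 167.1] [731. 148.]
(0.435, -0.304, 0.082) [204.8 186.2] [-61. 225.]
```

Request:
move_arm:
  targets:
    - {"dx":0,"dy":0,"dz":-0.3,"rx":0,"ry":0,"rz":0}
    - {"dx":0,"dy":0,"dz":-0.3,"rx":0,"ry":0,"rz":0}
    - {"dx":0,"dy":0,"dz":-0.3,"rx":0,"ry":0,"rz":0}
    - {"dx":-0.04,"dy":0,"dz":-0.2,"rx":0,"ry":0,"rz":0}
    - {"dx":-0.04,"dy":0,"dz":-0.2,"rx":0,"ry":0,"rz":0}
    - {"dx":-0.04,"dy":0,"dz":-0.2,"rx":0,"ry":0,"rz":0}
    - {"dx":-0.04,"dy":0,"dz":-0.2,"rx":0,"ry":0,"rz":0}
    - {"dx":-0.04,"dy":0,"dz":-0.1,"rx":0,"ry":0,"rz":0}
    - {"dx":0,"dy":0,"dz":0,"rx":0,"ry":0,"rz":0}
    - {"dx":0,"dy":0,"dz":0,"rx":0,"ry":0,"rz":0}

```text
t: 6.45
tcp_pos: [0.5155, -0.0628, 0.0863]
tool_rot: [-0.034, 0.999, -0.0, 0.0]
force: [0.4, -0.2, -0.7]
finger_gap: 0.003
gripper_force: 0.0
```

```bash
python3 - <<'E'
from h import *
from station import sensors
S=cams.snapshot("scene")
a=cv2.resize(S[150:230,240:350],(770,560),interpolation=cv2.INTER_CUBIC)
cv2.imwrite("pics/c2.png",a[:,:,::-1])
c,s,_=blob(S,"red",(270,180,310,215)); print(c,s,sensors.sense()["force"])
E
```

```text
[284.5 199.5] [284 199   2   2   4] [-0.06919442 -0.21859554 -0.66550642]
```

View pics/c2.png

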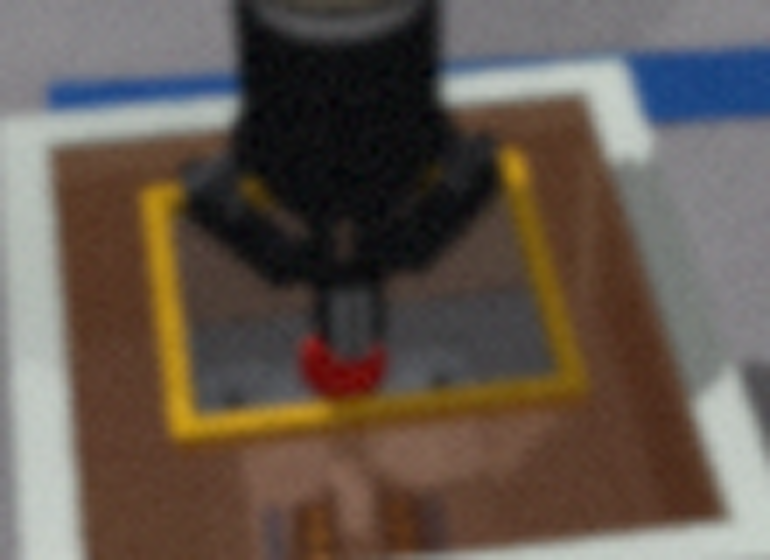

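The fingertips at (350,358) are on the knob, which is partly pressed. The linkage is above the rim and clear of it, so I'll continue down.

Request:
move_arm:
  targets:
    - {"dx":-0.04,"dy":0,"dz":-0.1,"rx":0,"ry":0,"rz":0}
    - {"dx":-0.04,"dy":0,"dz":-0.1,"rx":0,"ry":0,"rz":0}
    - {"dx":-0.04,"dy":0,"dz":-0.1,"rx":0,"ry":0,"rz":0}
    - {"dx":-0.04,"dy":0,"dz":-0.08,"rx":0,"ry":0,"rz":0}
    - {"dx":0,"dy":0,"dz":-0.06,"rx":0,"ry":0,"rz":0}
    - {"dx":0,"dy":0,"dz":0,"rx":0,"ry":0,"rz":0}
    - {"dx":0,"dy":0,"dz":0,"rx":0,"ry":0,"rz":0}
    - {"dx":0,"dy":0,"dz":0,"rx":0,"ry":0,"rz":0}
    - {"dx":0,"dy":0,"dz":0,"rx":0,"ry":0,"rz":0}
    - {"dx":0,"dy":0,"dz":0,"rx":0,"ry":0,"rz":0}

```text
t: 7.75
tcp_pos: [0.511, -0.0626, 0.0753]
tool_rot: [-0.034, 0.999, 0.0, -0.0]
force: [0.7, 0.8, 0.3]
finger_gap: 0.001
gripper_force: 0.0
```

Not at the stop yet, so I'll go on in 1 mm steps.

Request:
move_arm:
  targets:
    - {"dx":0,"dy":0,"dz":-0.04,"rx":0,"ry":0,"rz":0}
    - {"dx":0,"dy":0,"dz":-0.04,"rx":0,"ry":0,"rz":0}
    - {"dx":0,"dy":0,"dz":-0.04,"rx":0,"ry":0,"rz":0}
    - {"dx":0,"dy":0,"dz":-0.04,"rx":0,"ry":0,"rz":0}
    - {"dx":0,"dy":0,"dz":0,"rx":0,"ry":0,"rz":0}
    - {"dx":0,"dy":0,"dz":0,"rx":0,"ry":0,"rz":0}
    - {"dx":0,"dy":0,"dz":0,"rx":0,"ry":0,"rz":0}
    - {"dx":0,"dy":0,"dz":0,"rx":0,"ry":0,"rz":0}
    - {"dx":0,"dy":0,"dz":0,"rx":0,"ry":0,"rz":0}
    - {"dx":0,"dy":0,"dz":0,"rx":0,"ry":0,"rz":0}

```text
t: 9.0
tcp_pos: [0.5106, -0.0627, 0.072]
tool_rot: [-0.034, 0.999, 0.0, -0.0]
force: [-3.7, -0.2, 9.1]
finger_gap: -0.003
gripper_force: 4.2
```

Request:
move_arm:
  targets:
    - {"dx":0,"dy":0,"dz":-0.03,"rx":0,"ry":0,"rz":0}
    - {"dx":0,"dy":0,"dz":-0.03,"rx":0,"ry":0,"rz":0}
    - {"dx":0,"dy":0,"dz":0,"rx":0,"ry":0,"rz":0}
    - {"dx":0,"dy":0,"dz":0,"rx":0,"ry":0,"rz":0}
    - {"dx":0,"dy":0,"dz":0,"rx":0,"ry":0,"rz":0}
    - {"dx":0,"dy":0,"dz":0,"rx":0,"ry":0,"rz":0}
    - {"dx":0,"dy":0,"dz":0,"rx":0,"ry":0,"rz":0}
    - {"dx":0,"dy":0,"dz":0,"rx":0,"ry":0,"rz":0}
    - {"dx":0,"dy":0,"dz":0,"rx":0,"ry":0,"rz":0}
    - {"dx":0,"dy":0,"dz":0,"rx":0,"ry":0,"rz":0}

```text
t: 10.25
tcp_pos: [0.5107, -0.0627, 0.0718]
tool_rot: [-0.034, 0.999, -0.0, -0.0]
force: [-5.3, -0.1, 19.4]
finger_gap: 0.004
gripper_force: 9.7
```

The knob is firmly at its stop: 19 N with no more travel, at 72 mm. Now I'll come straight up.

Request:
move_arm:
  targets:
    - {"dx":0,"dy":0,"dz":0.2,"rx":0,"ry":0,"rz":0}
    - {"dx":0,"dy":0,"dz":0.3,"rx":0,"ry":0,"rz":0}
    - {"dx":0,"dy":0,"dz":0.6,"rx":0,"ry":0,"rz":0}
    - {"dx":0,"dy":0,"dz":0.8,"rx":0,"ry":0,"rz":0}
    - {"dx":0,"dy":0,"dz":0.8,"rx":0,"ry":0,"rz":0}
    - {"dx":0,"dy":0,"dz":0.8,"rx":0,"ry":0,"rz":0}
    - {"dx":0,"dy":0,"dz":0.8,"rx":0,"ry":0,"rz":0}
    - {"dx":0,"dy":0,"dz":0.8,"rx":0,"ry":0,"rz":0}
    - {"dx":0,"dy":0.3,"dz":0.2,"rx":0,"ry":0,"rz":0}
    - {"dx":0,"dy":0.6,"dz":0,"rx":0,"ry":0,"rz":0}

```text
t: 11.5
tcp_pos: [0.5112, -0.0397, 0.2026]
tool_rot: [-0.033, 0.999, -0.0, 0.0]
force: [0.8, 0.9, -0.5]
finger_gap: 0.003
gripper_force: 0.0
```

Request:
move_arm:
  targets:
    - {"dx":-0.3,"dy":0.9,"dz":0,"rx":0,"ry":0,"rz":0}
    - {"dx":-0.3,"dy":0.9,"dz":0,"rx":0,"ry":0,"rz":0}
    - {"dx":-0.3,"dy":0.9,"dz":0,"rx":0,"ry":0,"rz":0}
    - {"dx":-0.3,"dy":0.9,"dz":0,"rx":0,"ry":0,"rz":0}
    - {"dx":-0.3,"dy":0.9,"dz":0,"rx":0,"ry":0,"rz":0}
    - {"dx":-0.3,"dy":0.9,"dz":0,"rx":0,"ry":0,"rz":0}
    - {"dx":-0.3,"dy":0.9,"dz":0,"rx":0,"ry":0,"rz":0}
    - {"dx":-0.3,"dy":0.9,"dz":0,"rx":0,"ry":0,"rz":0}
    - {"dx":-0.3,"dy":0.9,"dz":0,"rx":0,"ry":0,"rz":0}
    - {"dx":-0.3,"dy":0.9,"dz":0,"rx":0,"ry":0,"rz":0}

```text
t: 12.75
tcp_pos: [0.4345, 0.1863, 0.2013]
tool_rot: [-0.034, 0.999, -0.0, -0.001]
force: [0.2, 0.2, -0.2]
finger_gap: -0.002
gripper_force: 0.0
```

```bash
python3 - <<'E'
from h import *
S=cams.snapshot("scene");T=cams.snapshot("top")
a=np.hstack([cv2.resize(S[160:260,230:360],(400,308),interpolation=cv2.INTER_CUBIC),cv2.resize(T[150:280,270:440],(400,308),interpolation=cv2.INTER_CUBIC)])
cv2.imwrite("pics/c3.png",a[:,:,::-1])
cs,ss,_=blob(S,"red",(270,180,310,215));ct,st,_=blob(T,"red",(325,200,360,235))
print(cs,ss,ct,st,tri(ray("scene",cs),ray("top",ct)))
E
```

```text
[288.34782609 202.71014493] [283 199  12   8  69] [340.31868132 218.51648352] [335 214  11  10  91] (array([ 0.51501639, -0.06491762,  0.07027798]), np.float64(0.00015336981498332994))
```

View pics/c3.png

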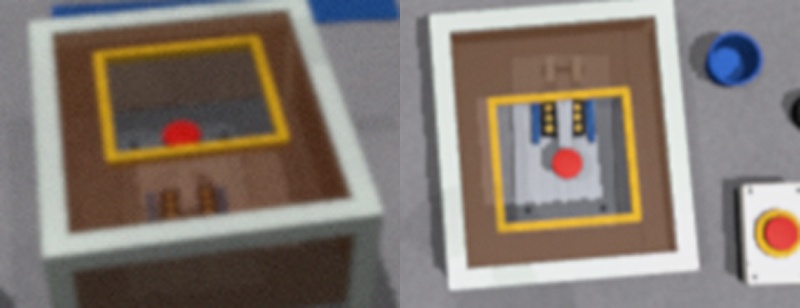

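The top view has the knob lower and the triangulated height is about 70 mm, so it stayed down. The connector is still in its nest. Next is the green button.

Request:
move_arm:
  targets:
    - {"dx":-0.26,"dy":0.78,"dz":0,"rx":0,"ry":0,"rz":0}
    - {"dx":-0.26,"dy":0.78,"dz":0,"rx":0,"ry":0,"rz":0}
    - {"dx":-0.26,"dy":0.78,"dz":0,"rx":0,"ry":0,"rz":0}
    - {"dx":-0.26,"dy":0.78,"dz":0,"rx":0,"ry":0,"rz":0}
    - {"dx":-0.26,"dy":0.78,"dz":-0.4,"rx":0,"ry":0,"rz":0}
    - {"dx":-0.26,"dy":0.78,"dz":-0.8,"rx":0,"ry":0,"rz":0}
    - {"dx":0,"dy":0,"dz":-0.9,"rx":0,"ry":0,"rz":0}
    - {"dx":0,"dy":0,"dz":-0.9,"rx":0,"ry":0,"rz":0}
    - {"dx":0,"dy":0,"dz":-0.9,"rx":0,"ry":0,"rz":0}
    - {"dx":0,"dy":0,"dz":0,"rx":0,"ry":0,"rz":0}

```text
t: 14.1
tcp_pos: [0.3955, 0.301, 0.103]
tool_rot: [-0.034, 0.999, -0.001, -0.002]
force: [0.0, -1.3, 0.4]
finger_gap: -0.003
gripper_force: 0.0
```

```bash
python3 - <<'E'
from h import *
S=cams.snapshot("scene");T=cams.snapshot("top")
a=np.hstack([cv2.resize(S[140:210,360:450],(400,311),interpolation=cv2.INTER_CUBIC),cv2.resize(T[230:300,155:245],(400,311),interpolation=cv2.INTER_CUBIC)])
cv2.imwrite("pics/c4.png",a[:,:,::-1])
E
```

```text
(no output)
```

View pics/c4.png

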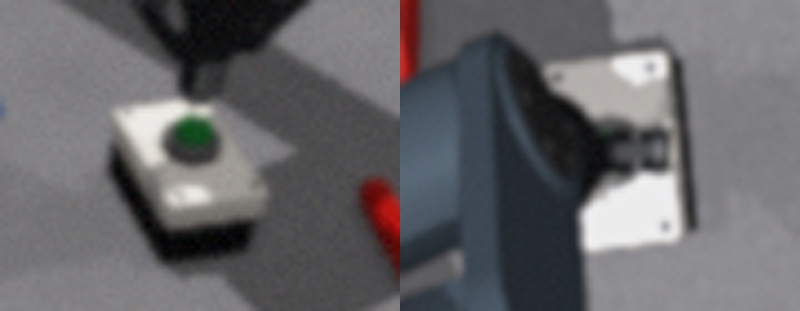

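The scene crop (left) shows the fingertips at about (203,95), just above and behind the green button at (195,130), as expected at 21 mm above it. Pressing now.

Request:
move_arm:
  targets:
    - {"dx":0.08,"dy":0,"dz":-0.4,"rx":0,"ry":0,"rz":0}
    - {"dx":0,"dy":0,"dz":-0.3,"rx":0,"ry":0,"rz":0}
    - {"dx":0,"dy":0,"dz":-0.1,"rx":0,"ry":0,"rz":0}
    - {"dx":0,"dy":0,"dz":-0.06,"rx":0,"ry":0,"rz":0}
    - {"dx":0,"dy":0,"dz":-0.06,"rx":0,"ry":0,"rz":0}
    - {"dx":0,"dy":0,"dz":-0.06,"rx":0,"ry":0,"rz":0}
    - {"dx":0,"dy":0,"dz":0,"rx":0,"ry":0,"rz":0}
    - {"dx":0,"dy":0,"dz":0,"rx":0,"ry":0,"rz":0}
    - {"dx":0,"dy":0,"dz":0,"rx":0,"ry":0,"rz":0}
    - {"dx":0,"dy":0,"dz":0,"rx":0,"ry":0,"rz":0}

```text
t: 15.45
tcp_pos: [0.3992, 0.3018, 0.0804]
tool_rot: [-0.034, 0.999, 0.0, 0.0]
force: [0.1, -0.9, 2.2]
finger_gap: 0.002
gripper_force: 1.1
```

Request:
move_arm:
  targets:
    - {"dx":0,"dy":0,"dz":-0.06,"rx":0,"ry":0,"rz":0}
    - {"dx":0,"dy":0,"dz":-0.06,"rx":0,"ry":0,"rz":0}
    - {"dx":0,"dy":0,"dz":-0.06,"rx":0,"ry":0,"rz":0}
    - {"dx":0,"dy":0,"dz":-0.04,"rx":0,"ry":0,"rz":0}
    - {"dx":0,"dy":0,"dz":0,"rx":0,"ry":0,"rz":0}
    - {"dx":0,"dy":0,"dz":0,"rx":0,"ry":0,"rz":0}
    - {"dx":0,"dy":0,"dz":0,"rx":0,"ry":0,"rz":0}
    - {"dx":0,"dy":0,"dz":0,"rx":0,"ry":0,"rz":0}
    - {"dx":0,"dy":0,"dz":0,"rx":0,"ry":0,"rz":0}
    - {"dx":0,"dy":0,"dz":0,"rx":0,"ry":0,"rz":0}

```text
t: 16.7
tcp_pos: [0.3993, 0.3019, 0.0759]
tool_rot: [-0.034, 0.999, 0.0, 0.0]
force: [-2.0, -0.9, 14.0]
finger_gap: 0.004
gripper_force: 6.7
```

Request:
move_arm:
  targets:
    - {"dx":0,"dy":0,"dz":-0.05,"rx":0,"ry":0,"rz":0}
    - {"dx":0,"dy":0,"dz":0,"rx":0,"ry":0,"rz":0}
    - {"dx":0,"dy":0,"dz":0,"rx":0,"ry":0,"rz":0}
    - {"dx":0,"dy":0,"dz":0,"rx":0,"ry":0,"rz":0}
    - {"dx":0,"dy":0,"dz":0,"rx":0,"ry":0,"rz":0}
    - {"dx":0,"dy":0,"dz":0,"rx":0,"ry":0,"rz":0}
    - {"dx":0,"dy":0,"dz":0,"rx":0,"ry":0,"rz":0}
    - {"dx":0,"dy":0,"dz":0,"rx":0,"ry":0,"rz":0}
    - {"dx":0,"dy":0,"dz":0,"rx":0,"ry":0,"rz":0}
    - {"dx":0,"dy":0,"dz":0,"rx":0,"ry":0,"rz":0}

```text
t: 17.95
tcp_pos: [0.3993, 0.3019, 0.0757]
tool_rot: [-0.034, 0.999, 0.0, 0.001]
force: [-3.2, -2.6, 22.9]
finger_gap: 0.001
gripper_force: 11.3
```

Request:
move_arm:
  targets:
    - {"dx":0,"dy":0,"dz":0.2,"rx":0,"ry":0,"rz":0}
    - {"dx":0,"dy":0,"dz":0.4,"rx":0,"ry":0,"rz":0}
    - {"dx":0,"dy":0,"dz":0.8,"rx":0,"ry":0,"rz":0}
    - {"dx":0,"dy":0,"dz":0.8,"rx":0,"ry":0,"rz":0}
    - {"dx":0,"dy":0,"dz":0.8,"rx":0,"ry":0,"rz":0}
    - {"dx":0,"dy":0,"dz":0.8,"rx":0,"ry":0,"rz":0}
    - {"dx":0,"dy":0,"dz":0.5,"rx":0,"ry":0,"rz":0}
    - {"dx":0,"dy":0,"dz":0,"rx":0,"ry":0,"rz":0}
    - {"dx":0,"dy":0,"dz":0,"rx":0,"ry":0,"rz":0}
    - {"dx":0,"dy":0,"dz":0,"rx":0,"ry":0,"rz":0}

```text
t: 19.2
tcp_pos: [0.3987, 0.3015, 0.1802]
tool_rot: [-0.034, 0.999, -0.0, -0.001]
force: [-0.7, 0.1, 0.1]
finger_gap: -0.0
gripper_force: 0.0
```

```bash
python3 - <<'E'
from h import *
S=cams.snapshot("scene");cv2.imwrite("pics/end.png",S[:,:,::-1])
print(blob(S,"red",(270,180,310,215))[:2],blob(S,"green",(385,155,420,185))[:2])
E
```

```text
(array([288.31343284, 202.76119403]), array([283, 199,  12,   8,  67], dtype=int32)) (array([403.15789474, 169.18421053]), array([400, 166,   8,   7,  38], dtype=int32))
```

View pics/end.png

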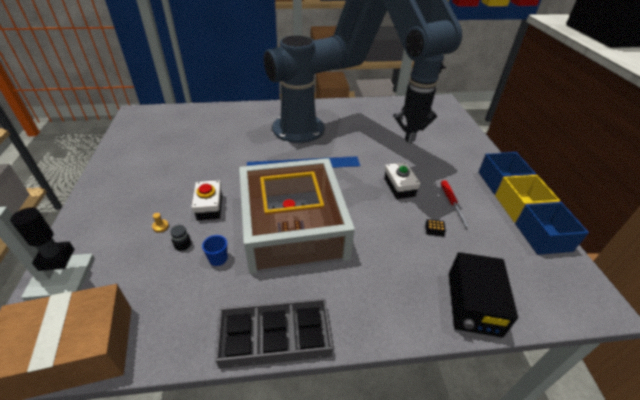

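The knob is still down at (288,203) and the green button is back out at (403,169). Everything loose is where it was and the arm is clear.

```bash
python3 -c "
from station import order
print(order.sign_off())"
```

```text
the job is handed in; nothing more can be done
None
```

The job is handed in after about 19 s of robot time: the lever's red knob is fully down, the green start button was pressed fully in and released, and I saw no sign of touching the guard or disturbing anything else.

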